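# Set the microscope platform's levelling foot down on its pad

## Task

Put the steel bearing pad under the middle of the microscope platform's adjustable foot, flat on the bench, then turn the foot's black wing knob clockwise (seen from above) until the foot just bears on the pad: a light but definite touch, then let go. Stop there: do not screw it down hard. Leave everything else on the bench and on the platform where it is.

Things in the scene. Friction and masses are not known exactly. Their poses are not given: they have to be found in the camera images.
- pad: loose bearing pad, bare steel, about 280 g: a disc 56 mm across and 14 mm high, with a flat tongue 22 mm wide and 6 mm high that runs from the disc to an upright tab. Origin: centre of the disc's underside; z up; +y points along the tongue to the tab.
- pad_disc (a point): centre of the pad's disc, half-way up (7 mm above the pad's underside)
- pad_tab (a point): grip point on the pad's tab, 100 mm from the disc's centre along the pad's +y and 30 mm above the pad's underside. The tab is 10 mm thick (along the pad's x), 30 mm long (along its y) and stands 46 mm high above the pad's underside
- platform: grey platform 240 (x) x 260 (y) mm, top 70 mm above the bench, fixed, with a white microscope (up to 430 mm above the bench) on its -y half. Origin: on the bench under its centre; z up. Its aluminium outrigger, 40 mm wide, under side 45 mm and top 63 mm above the bench, runs from its +y edge to the levelling screw.
- under_foot (a point): point on the bench straight below the levelling screw's axis, 240 mm from the platform's centre along the platform's +y; axes as the platform's. There is open room on its +y side to slide the pad in, tongue pointing away from the platform. The foot hangs 2.5 to 9 mm higher than the pad's top at the start
- screw: upright levelling screw at the outrigger's end: 12 mm steel spindle, wing knob on top, round black rubber foot 36 mm across at the lower end, turning with it. Origin on its axis; it only rises and sinks. The foot's under side is nominally 79.5 mm below this origin, but up to 2.5 mm more or less, differing between starts and not given: contact must be felt
- knob_grip (a point): middle of the wing knob's bar, on the screw's axis, about 107 mm above the bench at the start, sinking with the screw. The bar is 52 mm long (along this frame's x), 14 mm thick (y) and 28 mm high (z), black plastic, with a collar 32 mm across below it
- knob (a joint): turn of the wing knob in rad; grows clockwise seen from above and lowers the foot 2.55 mm per rad (16 mm a turn). Turning it free takes about 0.03 N m; it stays where left. Once the foot touches, its force grows by about 40 N per further rad and the resistance rises: by about 0.01 N m per newton. 1 to 20 N is a light touch, over 35 N screwed down hard
- oil: small amber bottle 28 mm across, 50 mm high (bystander; origin at its underside or middle)
- lens_can: grey lens canister 38 mm across, 42 mm high (bystander; origin at its underside or middle)
- slide_box: black box 78 x 50 x 30 mm on the platform (bystander; origin at its underside or middle)
- dust_cap: black disc 40 mm across, 12 mm high on the platform (bystander; origin at its underside or middle)
- dish: glass dish 90 mm across, 16 mm high (bystander; origin at its underside or middle)
- driver: screwdriver 150 mm long lying on the bench (bystander; origin at its underside or middle)
- tissue_box: cardboard box 110 x 80 x 45 mm (bystander; origin at its underside or middle)
Things that resemble listed ones, but are neither listed nor needed, are in the scene too. Of the things like the pad, leave any that is pink; of the rest the smaller one is meant.

How it is judged:
By the outcome, as a careful person would: the job done as asked, in the order asked, and still so for the second after the job is handed in, with the robot touching nothing.
It also fails if it takes over 72 s, if anything falls off the work surface, if the arm or the gripper's body presses on something with over 40 N, if the wrist force passes 120 N, or if a joint passes its speed limit or range.

## Robot

A 6-joint arm with a two-finger parallel gripper is mounted at the origin on the work surface. World frame = base frame: x ahead of the robot, y to its left, z up, the work surface at z = 0. Lengths are in m, angles in rad, forces in N, time in s.
With the tool pointing down it reaches from about 0.3 to 0.75 m from the base axis. Payload 8.5 kg.
Tool frame: the origin (TCP) lies midway between the tips of the shut fingers; the grasp point (between the pads) lies 19 mm behind it; x points along the fingers, y is the direction in which the jaws open and shut, and the axes are right-handed (so a half turn about x gives the same grasp; the last joint's range is limited). The gripper opens to 88 mm and grips with 3 to 60 N. Pads are 18 mm wide; open, the fingers measure 123 mm over their backs; the gripper's body (75 mm by 187 mm) begins 45 mm behind the grasp point.
Start: joints at [0.998, 0.381, 1.297, -0, 1.464, -0.215], TCP at [0.193, 0.515, 0.239] pointing down, gripper open.
Joint ranges: [-3.11, 3.11], [-0.89, 2.33], [0.22, 2.48], [-1.42, 4.56], [0.17, 2.85], [-2.88, 2.88]. Speed limits (rad/s): [2.39, 2.39, 3.14, 3.14, 3.14, 3.14].

## Interface

Orientations are given as a unit quaternion [w, x, y, z].
In Python, from bench import r gives the robot as it stands.
- The arm moves only by the tool carry_out, never from a script. Its argument "motion" is one flat list of numbers, 7 for each row, row after row: the shift along the world's x, y, z in cm, then the turn, a rotation vector about the world's x, y, z in degrees, then the finger opening in cm, from 0 to 8.81. A call has 1 to 12 rows; each row is the pose to reach, as a shift and turn from the pose measured when the call began; what a row does not reach only later rows make up. A row lasts 1/12 s, in which the tool goes at most 41.7 mm and 7.16 degrees, less where a joint would pass 70% of its speed; a pose out of reach is approached as far as the arm can. A call with a gripper value outside its range is refused whole. The fingers move at their own pace and stop on an object; the grip force is fixed at half the most. Time passes only in rows, so rows that repeat a pose let the fingers close. It gives the time, the measured TCP pose, the force and the opening at its end, in the units of the state.
- r.observe(): the state, without advancing time (a new reading comes with each control period).
- r.read_camera(name): name is "scene" or "top" or "wrist"; returns a dict with "color" (400x640x3 uint8, red, green, blue), "vertical_fov" (degrees; the focal length in pixels is half the picture's height over the tangent of half this angle, whatever the lens; pixels are square), "cx", "cy" (the principal point, pixels), "D" ([k1, k2, p1, p2, k3] as OpenCV has them; the pictures are not rectified), "eye" and "attitude" of the camera in the world; the wrist camera has in their place "hand_eye" (4x4, takes a point from camera to tool coordinates, whose origin is the TCP and whose axes are the tool frame's). Camera axes: x right, y up, looking along -z (the intrinsics and any distortion apply to the point x, -y, -z); pixel columns grow to the right and rows downward; lengths in m; the calibration is good to about 2 mm. A picture is of the moment at which its call begins: read the wrist's pose just before it. There is no depth.
- r.hand_in(): hands the job in, once; it reports no verdict.
The state is a dict: "t": time; "joint_positions": joint angles; "joint_vel": joint speeds; "joint_efforts": joint torques, N m; "position": TCP position; "tcp_rot": TCP orientation; "ft_force": force on the tool from outside, world axes, zero at the start; "wrist_torque": the same for the moment, N m; "gripper_width": opening from 0.0 (shut) to 1.0 (fully open).
Only numpy, scipy, OpenCV 4.12 (cv2) and the standard library are available. Lean on these libraries where they do the work, as an engineer would, in place of code of your own. Each camera call takes 0.05 s, during which the arm holds its last target. There are 200 camera calls.

## Working session

There is one attempt and no reset: what is moved stays moved. The work goes in short steps, Python scripts to look and compute and a tool call to move; the robot and the scene stay as the last step left them, time stands still between calls to the robot, and variables do not carry over. Pictures are saved under pics/ and viewed, on a budget of 10 in all, crops included, one or two more only if the job needs it, and the job is handed in when it is done.

Besides the shell and the picture viewer there is one more tool, called by a JSON object that holds its "fn" and its "kwargs", one argument or row to a line. carry_out: Moves the arm, as the interface text tells. Its arguments: {"type":"object","properties":{"motion":{"type":"array"}},"required":["motion"]}

```bash
mkdir -p pics; ls
cat > h.py <<'E'
import numpy as np, cv2
from scipy.spatial.transform import Rotation as R
from bench import r
def rot(q):
    q=np.array(q,float)
    return q if q.shape==(3,3) else R.from_quat([q[1],q[2],q[3],q[0]]).as_matrix()
def cam(name):
    o=r.observe(); c=r.read_camera(name)
    f=200/np.tan(np.radians(c["vertical_fov"])/2)
    c["K"]=np.array([[f,0,c["cx"]],[0,f,c["cy"]],[0,0,1.]])
    if name=="wrist":
        T=np.eye(4);T[:3,:3]=rot(o["tcp_rot"]);T[:3,3]=o["position"];T=T@np.array(c["hand_eye"])
    else:
        T=np.eye(4);T[:3,:3]=rot(c["attitude"]);T[:3,3]=c["eye"]
    c["T"]=T; return c
def plane(c,uv,z):
    uv=np.array(uv,float).reshape(-1,1,2)
    p=cv2.undistortPoints(uv,c["K"],np.array(c["D"],float))[:,0]
    d=np.c_[p[:,0],-p[:,1],-np.ones(len(p))]@c["T"][:3,:3].T
    e=c["T"][:3,3]
    return e+d*((z-e[2])/d[:,2])[:,None]
def proj(c,X):
    X=np.atleast_2d(X); p=(X-c["T"][:3,3])@c["T"][:3,:3]; p=p*[1,-1,-1]
    return cv2.projectPoints(p,np.zeros(3),np.zeros(3),c["K"],np.array(c["D"],float))[0][:,0]
def save(c,n,s=1): cv2.imwrite("pics/"+n+".png",cv2.resize(c["color"][:,:,::-1],None,fx=s,fy=s))
E
python3 - <<'E'
from h import *
print(r.observe())
for n in("scene","top"):
    c=cam(n); save(c,n+"0",1.25); print(n,c["vertical_fov"],c["cx"],c["cy"],c["D"],c["eye"],c["attitude"])
E
```

```text
pics
{'t': 0.0, 'joint_positions': array([ 9.97708467e-01,  3.81198501e-01,  1.29822803e+00, -2.93727190e-05,
        1.46359598e+00, -2.15278900e-01]), 'joint_vel': array([-0.00039324, -0.00046413, -0.00035494,  0.00281124, -0.00155959,
        0.00041124]), 'joint_efforts': array([-2.01284223e-03, -4.37930489e+01, -2.24552304e+01,  7.10915797e-02,
        3.52829299e-02, -1.54244508e-04]), 'position': array([0.1924706 , 0.51493432, 0.23814746]), 'tcp_rot': array([ 0.69563622,  0.12535895,  0.69600545, -0.12630041]), 'ft_force': array([-0.14952797, -0.12716745,  0.35641827]), 'wrist_torque': array([-0.01218188,  0.02809268,  0.04416725]), 'gripper_width': 1.0006024960690147}
scene 56.44784717530856 319.8005742313795 204.01642974679723 [0.02718184 0.         0.         0.         0.        ] [1.23778127 0.29827038 0.67099692] [0.54121526 0.25394392 0.3527481  0.71983839]
top 48.75224432961649 325.72280312886727 197.86906980451568 [0.0333991 0.        0.        0.        0.       ] [0.39557013 0.09819096 1.24796093] [ 0.71548068  0.04243601 -0.04427212 -0.69593575]
```

View pics/scene0.png

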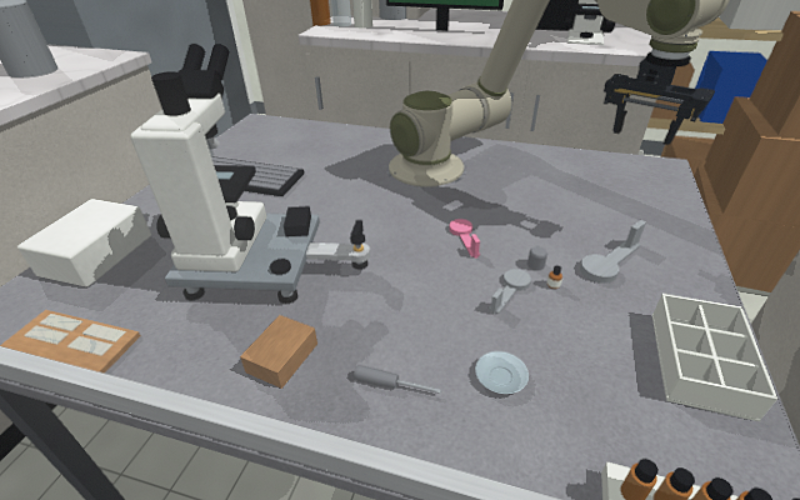

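View pics/top0.png

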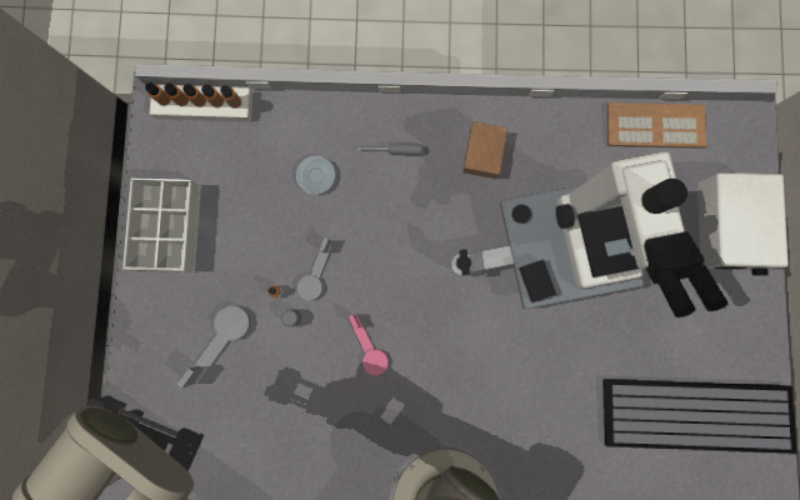

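The top view shows the grey pad disc at (310,287) with its tab at (325,243), and the larger lookalike at (232,322). The pink one is at (375,362), the knob at (463,262) and the outrigger at (497,258).

Run:
```python
from h import *
c=cam("top")
s=1.25
print("disc",plane(c,np.array([[310,287]])/s,.014),"tab",plane(c,np.array([[325,243]])/s,.046),"knob",plane(c,np.array([[463,262]])/s,.12), "oil",plane(c,np.array([[274,291]])/s,.05),"can",plane(c,np.array([[290,318]])/s,.042))
im=c["color"]
a=cv2.resize(im[180:270,205:295],None,fx=4.4,fy=4.4,interpolation=cv2.INTER_CUBIC)
b=cv2.resize(im[165:255,350:440],None,fx=4.4,fy=4.4,interpolation=cv2.INTER_CUBIC)
cv2.imwrite("pics/crop1.png",np.hstack([a,b])[:,:,::-1])
```

```text
disc [[0.45265897 0.31113693 0.014     ]] tab [[0.54836965 0.27755345 0.046     ]] knob [[ 0.50757851 -0.01828675  0.12      ]] oil [[0.4403115  0.38197369 0.05      ]] can [[0.38338016 0.34604548 0.042     ]]
```

View pics/crop1.png

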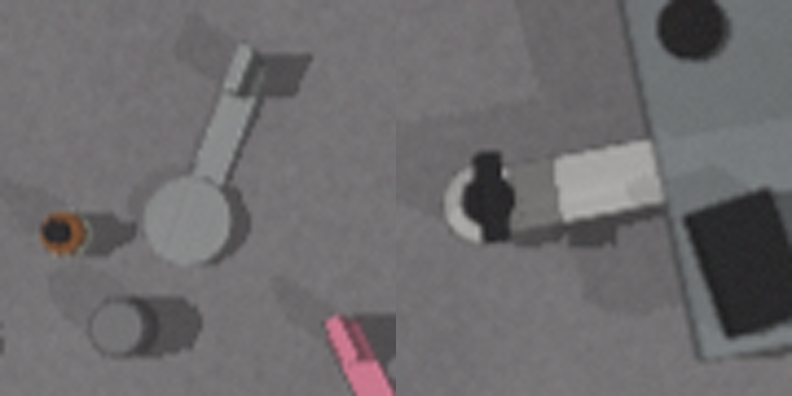

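The crop confirms the small grey pad: disc at full-frame pixel (247.7,230), tab top at (260,196). The knob bar is at (371,210) and points roughly along world x. Next I compute yaw options.

Run:
```python
from h import *
c=cam("top")
d=plane(c,[[247.7,230.2]],.014)[0];t=plane(c,[[260.2,195.9]],.046)[0];k=plane(c,[[370.9,209.8]],.121)[0]
print(d,t,k,np.linalg.norm((t-d)[:2]),np.degrees(np.arctan2(*(t-d)[1::-1])))
# platform edge & outrigger, bar ends
P=lambda x,y:[350+(x-396)/4.4,165+y/4.4]
e=plane(c,[P(625,10),P(698,340)],.07);print("edge",np.degrees(np.arctan2(*(e[1]-e[0])[1::-1])))
b=plane(c,[P(487,155),P(496,238)],.121);print("bar",b,np.degrees(np.arctan2(*(b[0]-b[1])[1::-1])))
o=r.observe();M=rot(o["tcp_rot"]);print(M); print("jaw yaw",np.degrees(np.arctan2(M[1,1],M[0,1])))
w=cam("wrist");print(w["hand_eye"],w["vertical_fov"])
```

```text
[0.4509693  0.31188708 0.014     ] [0.54424126 0.2768176  0.046     ] [ 0.50700012 -0.01947244  0.121     ] 0.09964701247824441 -20.60584505440281
edge -167.33821640498113
bar [[ 0.53169973 -0.01854607  0.121     ]
 [ 0.48327191 -0.02449213  0.121     ]] 6.999860595143351
[[-4.80446818e-04  3.50218387e-01  9.36667951e-01]
 [-7.32930134e-04  9.36667684e-01 -3.50218663e-01]
 [-9.99999616e-01 -8.54773609e-04 -1.93333400e-04]]
jaw yaw 69.4993189832236
[[ 2.06878507e-03  2.57277816e-01 -9.66335266e-01 -1.46343776e-01]
 [ 9.99997492e-01  2.96298535e-04  2.21973781e-03  1.24607670e-04]
 [ 8.57413018e-04 -9.66337435e-01 -2.57276558e-01 -6.60076444e-02]
 [ 0.00000000e+00  0.00000000e+00  0.00000000e+00  1.00000000e+00]] 63.46351171985555
```

{"fn": "carry_out", "kwargs": {
  "motion": [35.2,-23.8,-4,0,0,-80,8.8,35.2,-23.8,-4,0,0,-80,8.8,35.2,-23.8,-4,0,0,-80,8.8,35.2,-23.8,-4,0,0,-80,8.8,35.2,-23.8,-4,0,0,-80,8.8,35.2,-23.8,-4,0,0,-80,8.8,35.2,-23.8,-4,0,0,-80,8.8,35.2,-23.8,-4,0,0,-80,8.8,35.2,-23.8,-4,0,0,-80,8.8,35.2,-23.8,-4,0,0,-80,8.8,35.2,-23.8,-4,0,0,-80,8.8,35.2,-23.8,-4,0,0,-80,8.8]
}}

```text
t: 1.25
position: [0.5466, 0.2749, 0.1973]
tcp_rot: [-0.45, -0.545, -0.45, 0.546]
ft_force: [0.1, 0.2, -0.0]
gripper_width: 0.995
```

{"fn": "carry_out", "kwargs": {
  "motion": [0,0,0,0,0,-80,8.8,0,0,0,0,0,-80,8.8,0,0,0,0,0,-80,8.8,0,0,0,0,0,-80,8.8,0,0,0,0,0,-80,8.8,0,0,0,0,0,-80,8.8,0,0,0,0,0,-80,8.8,0,0,0,0,0,-80,8.8,0,0,0,0,0,-80,8.8,0,0,0,0,0,-80,8.8,0,0,0,0,0,-80,8.8,0,0,0,0,0,-80,8.8]
}}

```text
t: 2.25
position: [0.5453, 0.276, 0.1976]
tcp_rot: [0.007, -0.707, 0.006, 0.707]
ft_force: [1.0, -0.4, -0.5]
gripper_width: 1.0
```

Run:
```python
from h import *
o=r.observe();M=rot(o["tcp_rot"]);print(o["t"],o["position"],np.degrees(np.arctan2(M[1,1],M[0,1])),o["joint_positions"])
c=cam("wrist");save(c,"w1",1.25)
for X in ([.451,.312,.014],[.544,.277,.046]): print(proj(c,[X])*1.25)
```

```text
2.25 [0.54532039 0.27599279 0.19759064] -91.10010378337778 [0.27425942 0.51799613 1.1871958  0.00196296 1.4367507  1.86399271]
[[366.08195234 324.78881144]]
[[402.96135191 230.30218718]]
```

View pics/w1.png

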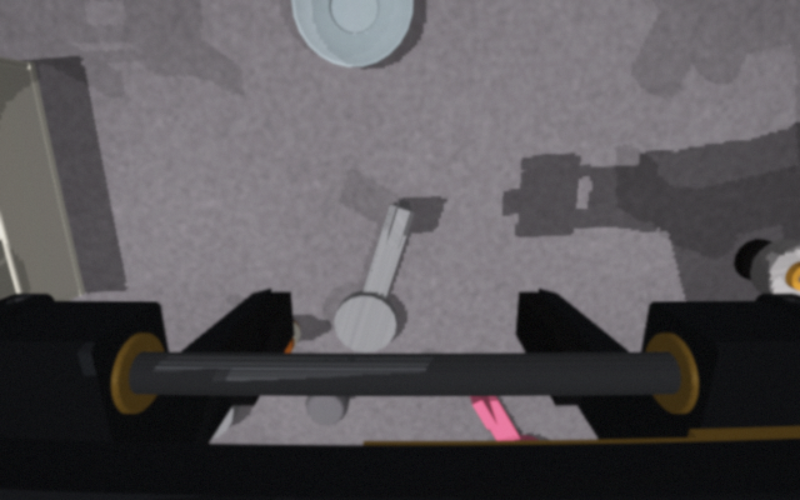

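Wrist view: the pad's disc is at (366,322) and its tab top at about (399,221), close to what the top camera predicted.

Run:
```python
from h import *
c=cam("wrist")
d=plane(c,np.array([[366,322.5]])/1.25,.014)[0];t=plane(c,np.array([[401,207]])/1.25,.046)[0]
print(d,"tab far end top",t,np.linalg.norm((t-d)[:2]),np.degrees(np.arctan2(*(t-d)[1::-1])))
g=c["color"].astype(int)[150:290,250:350]
m=((g[:,:,2]-g[:,:,0])); br=g.sum(2)
mk=((br>400)).astype(np.uint8); n,l,s,ce=cv2.connectedComponentsWithStats(mk); 
for i in range(1,n):
    if s[i,4]>100: print(s[i],ce[i])
print(c["color"][258,293],c["color"][180,320],c["color"][200,280])
```

```text
[0.4531959  0.31176238 0.014     ] tab far end top [0.56181266 0.27810534 0.046     ] 0.11371190532424509 -17.21662828814513
[  41   15   37   71 1248] [59.33894231 51.90144231]
[ 67  62  33  46 462] [83.60822511 80.21212121]
[   0   87   69   45 1900] [ 39.71157895 110.61631579]
[ 68  96  32  31 373] [ 85.90348525 114.56300268]
[154 154 157] [160 160 164] [129 126 129]
```

{"fn": "carry_out", "kwargs": {
  "motion": [0.1,0.2,-6,0,0,-18,8.8,0.1,0.2,-10,0,0,-18,8.8,0.1,0.2,-14,0,0,-18,8.8,0.1,0.2,-17,0,0,-18,8.8,0.1,0.2,-18.5,0,0,-18,8.8,0.1,0.2,-18.5,0,0,-18,8.8,0.1,0.2,-18.5,0,0,-18,6,0.1,0.2,-18.5,0,0,-18,3,0.1,0.2,-18.5,0,0,-18,0,0.1,0.2,-18.5,0,0,-18,0,0.1,0.2,-18.5,0,0,-18,0,0.1,0.2,-18.5,0,0,-18,0]
}}

```text
t: 3.35
position: [0.5467, 0.278, 0.0134]
tcp_rot: [-0.116, 0.698, -0.114, -0.697]
ft_force: [-1.0, -0.7, -0.2]
gripper_width: 0.574
```

Run:
```python
from h import *
o=r.observe();M=rot(o["tcp_rot"]);print(o["t"],o["position"],np.degrees(np.arctan2(M[1,1],M[0,1])),o["ft_force"],o["gripper_width"]*88)
```

```text
3.35 [0.54673674 0.27797233 0.01336487] -108.75490934034472 [-1.01194557 -0.73298691 -0.16986438] 50.55567645413545
```

{"fn": "carry_out", "kwargs": {
  "motion": [0,0,0,0,0,0,0,0,0,0,0,0,0,0,0,0,0,0,0,0,0,0,0,0,0,0,0,0,0,0,0,0,0,0,0,0,0,0,0,0,0,0,0,0,0,0,0,0,0,0,0,0,0,0,0,0,0,0,0,0,0,0,0,0,0,0,0,0,0,0]
}}

```text
t: 4.18
position: [0.5467, 0.2779, 0.0133]
tcp_rot: [-0.116, 0.698, -0.114, -0.697]
ft_force: [0.6, -0.2, -0.7]
gripper_width: 0.106
```

Run:
```python
from h import *
o=r.observe();M=rot(o["tcp_rot"]);print(o["t"],o["position"],np.degrees(np.arctan2(M[1,1],M[0,1])),o["ft_force"],o["wrist_torque"],o["gripper_width"]*88)
```

```text
4.1833 [0.54671746 0.27792999 0.01333217] -108.75669514881487 [ 0.58286539 -0.15704094 -0.71355623] [-0.05440161  0.11227602  0.02592399] 9.352360800527933
```

{"fn": "carry_out", "kwargs": {
  "motion": [0,-0.5,0,0,0,7,0,0,-1,0,0,0,14,0,0,-1.5,0,0,0,21,0,0,-2,0,0,0,28,0,0,-2.5,0,0,0,35,0,0,-3,0,0,0,42,0,0,-3.5,0,0,0,49,0,0,-4,0,0,0,56,0,0,-4.5,0,0,0,63,0,0,-5,0,0,0,70,0,0,-5.5,0,0,0,77,0,0,-6,0,0,0,80,0]
}}

```text
t: 5.18
position: [0.5465, 0.2179, 0.0133]
tcp_rot: [-0.361, -0.607, -0.363, 0.608]
ft_force: [-0.3, 1.5, 0.2]
gripper_width: 0.112
```

{"fn": "carry_out", "kwargs": {
  "motion": [-1,-0.8,0,0,0,6,0,-2,-1.6,0,0,0,12,0,-3,-2.4,0,0,0,18,0,-4,-3.2,0,0,0,24,0,-5,-4,0,0,0,30,0,-6,-4.8,0,0,0,36,0,-7,-5.6,0,0,0,41,0,-8,-6.2,0,0,0,41,0,-8,-6.2,0,0,0,41,0,-8,-6.2,0,0,0,41,0]
}}

```text
t: 6.02
position: [0.4665, 0.1559, 0.0134]
tcp_rot: [0.551, 0.442, 0.552, -0.443]
ft_force: [-0.6, -0.4, -0.8]
gripper_width: 0.109
```

Run:
```python
from h import *
o=r.observe();M=rot(o["tcp_rot"]);print(o["t"],o["position"],np.degrees(np.arctan2(M[1,1],M[0,1])),o["ft_force"],o["wrist_torque"],o["gripper_width"]*88)
c=cam("wrist");s=cam("scene");t=cam("top")
a=cv2.resize(t["color"][130:260,300:430],(400,400),interpolation=cv2.INTER_CUBIC)
u=proj(s,[.5,.03,.05])[0].astype(int);print(u)
b=cv2.resize(s["color"][u[1]-65:u[1]+65,u[0]-65:u[0]+65],(400,400),interpolation=cv2.INTER_CUBIC)
cv2.imwrite("pics/b.png",np.hstack([a,b])[:,:,::-1]);save(c,"w2",1.25)
```

```text
6.0167 [0.4664561  0.15587562 0.01343807] 12.516100182372332 [-0.61635029 -0.37058049 -0.84434517] [-0.13609099  0.12674347 -0.09032145] 9.583969851942866
[306 203]
```

View pics/b.png

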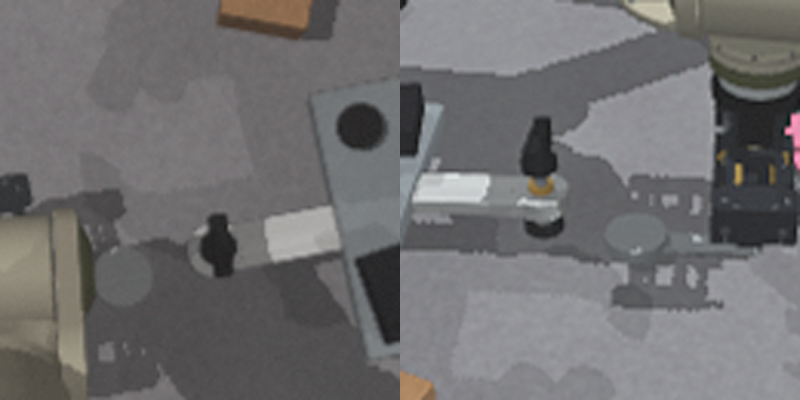

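View pics/w2.png

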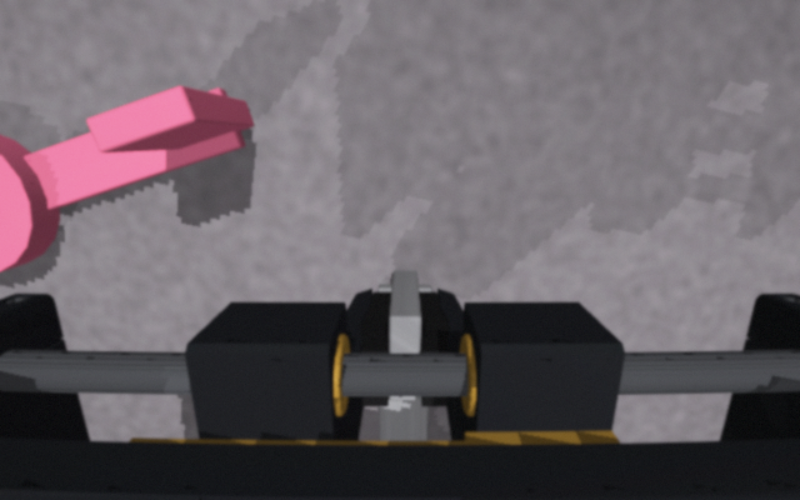

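The crops show the disc at crop pixel (124,276) in the top view and (237,235) in the scene view. The knob is at (218,245) in top, and in the scene view the spindle is at (141,190) with the foot at about (143,224). The tongue points away from the platform.

Run:
```python
from h import *
t=cam("top");s=cam("scene");q=130/400
T=lambda x,y:[300+x*q-.34,130+y*q-.34]
u=np.array([306-65,203-65]);S=lambda x,y:list(u+np.array([x,y])*q-.34)
print("disc top",plane(t,[T(124,276)],.014),"scene",plane(s,[S(237,235)],.014))
print("knob top",plane(t,[T(218,245)],.118))
print("bar ends",plane(t,[T(217,214),T(223,275)],.121))
print("scene knob(x,y)@.107",plane(s,[S(140,150)],.107),"spindle@.07",plane(s,[S(141,185)],.068),"foot@.025",plane(s,[S(143,224)],.025))
# outrigger end: round end left edge
print("outrigger end centre line/edges",plane(t,[T(188,247),T(340,208),T(340,252)],.063))
o=r.observe();p=o["position"];a=np.radians(12.5);dd=np.array([np.sin(a),-np.cos(a)])
print("disc from tcp",p[:2]+.1*dd)
print("grey blob top view disc", )
```

```text
disc top [[0.48827797 0.05556261 0.014     ]] scene [[0.49235922 0.05925711 0.014     ]]
knob top [[ 0.50859844 -0.01876386  0.118     ]]
bar ends [[ 0.53429829 -0.01722976  0.121     ]
 [ 0.48337258 -0.02297642  0.121     ]]
scene knob(x,y)@.107 [[ 0.51310483 -0.01793802  0.107     ]] spindle@.07 [[ 0.51139558 -0.02067503  0.068     ]] foot@.025 [[ 0.5125659  -0.02163685  0.025     ]]
outrigger end centre line/edges [[ 0.51160403  0.00179051  0.063     ]
 [ 0.54977168 -0.13109713  0.063     ]
 [ 0.51094493 -0.1312467   0.063     ]]
disc from tcp [0.48862525 0.05852811]
grey blob top view disc
```

{"fn": "carry_out", "kwargs": {
  "motion": [0.4,-1.3,0,0,0,0,0,0.8,-2.6,0,0,0,0,0,1.2,-3.9,0,0,0,0,0,1.5,-5.2,0,0,0,0,0,1.8,-6.5,0,0,0,0,0,2,-7.8,0,0,0,0,0,2,-7.8,0,0,0,0,0,2,-7.8,0,0,0,0,0]
}}

```text
t: 6.93
position: [0.4875, 0.078, 0.0133]
tcp_rot: [0.551, 0.442, 0.552, -0.443]
ft_force: [-0.1, -0.8, -1.0]
gripper_width: 0.109
```

Run:
```python
from h import *
o=r.observe();M=rot(o["tcp_rot"]);print(o["t"],o["position"],np.degrees(np.arctan2(M[1,1],M[0,1])),o["ft_force"],o["wrist_torque"],o["gripper_width"]*88)
s=cam("scene");t=cam("top")
a=cv2.resize(t["color"][170:250,325:405],(400,400),interpolation=cv2.INTER_CUBIC)
u=proj(s,[.51,-.02,.05])[0].astype(int);print(u)
b=cv2.resize(s["color"][u[1]-40:u[1]+40,u[0]-40:u[0]+40],(400,400),interpolation=cv2.INTER_CUBIC)
cv2.imwrite("pics/b2.png",np.hstack([a,b])[:,:,::-1])
```

```text
6.9333 [0.48745803 0.07800659 0.01329681] 12.538195711371463 [-0.0826391  -0.84019839 -0.96463356] [-0.21169084 -0.0423438   0.00910114] 9.556398651424365
[287 202]
```

View pics/b2.png

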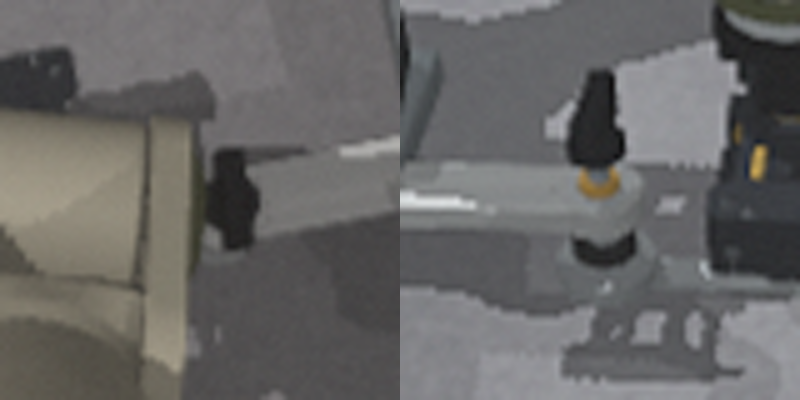

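The scene crop shows the foot centred at column 604.5 and the disc at about 607, at 5x, so they are within about 1 mm sideways. I release the tab and go up.

{"fn": "carry_out", "kwargs": {
  "motion": [0,0,0,0,0,0,5,0,0,0,0,0,0,5,0,0,0,0,0,0,5,0,0,0,0,0,0,5,0,0,0,0,0,0,5,0,0,0,0,0,0,5,0,0,3,0,0,0,5,0,0,7,0,0,0,5,0,0,11,0,0,0,5,0,0,15,0,0,0,5,0,0,18,0,0,0,5,0,0,18,0,0,0,5]
}}

```text
t: 8.03
position: [0.4891, 0.0786, 0.1991]
tcp_rot: [0.555, 0.444, 0.549, -0.44]
ft_force: [-0.6, 0.4, 0.9]
gripper_width: 0.567
```

{"fn": "carry_out", "kwargs": {
  "motion": [2.1,-9.8,0,0,0,84,5,2.1,-9.8,0,0,0,84,5,2.1,-9.8,0,0,0,84,5,2.1,-9.8,0,0,0,84,5,2.1,-9.8,0,0,0,84,5,2.1,-9.8,0,0,0,84,5,2.1,-9.8,0,0,0,84,5,2.1,-9.8,0,0,0,84,5,2.1,-9.8,0,0,0,84,5,2.1,-9.8,0,0,0,84,5,2.1,-9.8,0,0,0,84,5,2.1,-9.8,0,0,0,84,5]
}}

```text
t: 9.03
position: [0.5098, -0.0193, 0.1983]
tcp_rot: [0.706, -0.04, 0.705, 0.046]
ft_force: [1.2, -0.1, -0.8]
gripper_width: 0.563
```

Run:
```python
from h import *
o=r.observe();M=rot(o["tcp_rot"]);print(o["t"],o["position"],np.degrees(np.arctan2(M[1,1],M[0,1])),o["joint_positions"][[0,5]],o["gripper_width"]*88,o["wrist_torque"])
c=cam("wrist");save(c,"w3",1.25)
print(proj(c,[[.509,-.0195,.121],[.535,-.0165,.121],[.483,-.0225,.121],[.509,-.0195,.014]])*1.25)
```

```text
9.0333 [ 0.50982836 -0.01928789  0.19826907] 96.97622815487813 [-0.2746103  -1.96939289] 49.51541106041239 [0.04020691 0.00948744 0.03175632]
[[403.49305865 256.0176762 ]
 [403.25255642 298.39641213]
 [403.74870755 211.0850858 ]
 [402.8296701  219.89170405]]
```

View pics/w3.png

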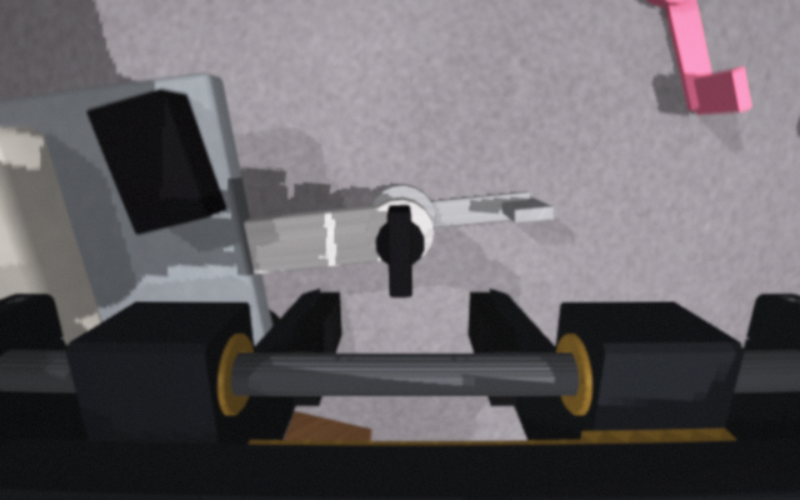

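The bar is centred at (400,252), against a prediction of (403.5,255), so the axis is about 2 mm further toward −y and −x: (0.508, −0.021). I descend and grip, aligned with the bar.

{"fn": "carry_out", "kwargs": {
  "motion": [-0.2,-0.2,-4,0,0,0,5,-0.2,-0.2,-8,0,0,0,5,-0.2,-0.2,-10.2,0,0,0,5,-0.2,-0.2,-10.2,0,0,0,2.4,-0.2,-0.2,-10.2,0,0,0,2.4,-0.2,-0.2,-10.2,0,0,0,2.4,-0.2,-0.2,-10.2,0,0,0,2.4,-0.2,-0.2,-10.2,0,0,0,2.4,-0.2,-0.2,-10.2,0,0,0,2.4,-0.2,-0.2,-10.2,0,0,0,2.4]
}}

```text
t: 9.92
position: [0.5081, -0.0214, 0.097]
tcp_rot: [0.707, -0.042, 0.705, 0.048]
ft_force: [-0.0, -0.5, -0.7]
gripper_width: 0.269
```

{"fn": "carry_out", "kwargs": {
  "motion": [0,0,0,0,0,0,0,0,0,0,0,0,0,0,0,0,0,0,0,0,0,0,0,0,0,0,0,0,0,0,0,0,0,0,0]
}}

```text
t: 10.33
position: [0.5082, -0.0215, 0.0972]
tcp_rot: [0.707, -0.043, 0.705, 0.048]
ft_force: [-0.4, -0.9, 3.7]
gripper_width: 0.16
```

```bash
cat > st.py <<'E'
from h import *
o=r.observe();M=rot(o["tcp_rot"]);np.set_printoptions(precision=4,suppress=True)
print(o["t"],o["position"],"yaw",np.degrees(np.arctan2(M[1,1],M[0,1])),"j6",o["joint_positions"][5],"F",o["ft_force"],"M",o["wrist_torque"],"e6",o["joint_efforts"][5],o["gripper_width"]*88)
E
python3 st.py
```

```text
10.3333 [ 0.5082 -0.0215  0.0972] yaw 97.35164272249493 j6 -1.9836040808814785 F [-0.4364 -0.9077  3.6768] M [-0.2336  0.0855  0.0347] e6 0.006207998958416283 14.048381322777965
```

{"fn": "carry_out", "kwargs": {
  "motion": [0,0,-0.03,0,0,-6,0,0,0,-0.05,0,0,-12,0,0,0,-0.08,0,0,-18,0,0,0,-0.11,0,0,-24,0,0,0,-0.13,0,0,-30,0,0,0,-0.16,0,0,-36,0,0,0,-0.19,0,0,-42,0,0,0,-0.21,0,0,-48,0,0,0,-0.21,0,0,-48,0]
}}

```text
t: 11.08
position: [0.5085, -0.0208, 0.0951]
tcp_rot: [0.665, 0.25, 0.66, -0.244]
ft_force: [2.3, 4.7, 1.7]
gripper_width: 0.157
```

```bash
python3 st.py
```

```text
11.0833 [ 0.5085 -0.0208  0.0951] yaw 49.13136011381808 j6 -1.1390398096685679 F [2.2663 4.7272 1.7297] M [ 0.6726 -0.3205 -0.0044] e6 1.5578248724341393 13.80564949203987
```

{"fn": "carry_out", "kwargs": {
  "motion": [0,0,0,0,0,0,0,0,0,0,0,0,0,0]
}}

```text
t: 11.25
position: [0.5085, -0.0208, 0.0951]
tcp_rot: [0.665, 0.249, 0.661, -0.243]
ft_force: [0.3, 1.7, 1.4]
gripper_width: 0.153
```

```bash
python3 st.py
```

```text
11.25 [ 0.5085 -0.0208  0.0951] yaw 49.26519839119865 j6 -1.1412692922366958 F [0.3011 1.7334 1.4303] M [ 0.1005 -0.0763 -0.053 ] e6 0.03984280047006905 13.494110319630042
```

{"fn": "carry_out", "kwargs": {
  "motion": [0,0,-0.03,0,0,-6,0,0,0,-0.05,0,0,-12,0,0,0,-0.05,0,0,-12,0,0,0,-0.05,0,0,-12,0]
}}

```text
t: 11.58
position: [0.5086, -0.0207, 0.0946]
tcp_rot: [0.637, 0.315, 0.632, -0.31]
ft_force: [2.4, 2.6, 0.2]
gripper_width: 0.157
```

```bash
python3 st.py
```

```text
11.5833 [ 0.5086 -0.0207  0.0946] yaw 37.49937625193957 j6 -0.9344399238182891 F [2.3879 2.6284 0.1691] M [ 0.3312 -0.2146 -0.0204] e6 0.3195112757384777 13.822492158185764
```

{"fn": "carry_out", "kwargs": {
  "motion": [0,0,-0.01,0,0,-3,0,0,0,-0.03,0,0,-6,0,0,0,-0.04,0,0,-9,0,0,0,-0.05,0,0,-12,0]
}}

```text
t: 11.92
position: [0.5088, -0.0205, 0.0941]
tcp_rot: [0.601, 0.379, 0.596, -0.374]
ft_force: [2.7, 2.6, 0.0]
gripper_width: 0.155
```

```bash
python3 st.py
```

```text
11.9167 [ 0.5088 -0.0205  0.0941] yaw 25.60157209868178 j6 -0.7248143934927465 F [2.7315 2.6268 0.0256] M [ 0.328  -0.2542 -0.0251] e6 -0.8113714680075645 13.640977721807847
```

{"fn": "carry_out", "kwargs": {
  "motion": [0,0,-0.01,0,0,-3,0,0,0,-0.03,0,0,-6,0,0,0,-0.04,0,0,-9,0,0,0,-0.05,0,0,-12,0]
}}

```text
t: 12.25
position: [0.509, -0.0205, 0.0936]
tcp_rot: [0.559, 0.439, 0.553, -0.435]
ft_force: [2.5, 3.4, -0.3]
gripper_width: 0.155
```

```bash
python3 st.py
```

```text
12.25 [ 0.509  -0.0205  0.0936] yaw 13.698889065564023 j6 -0.5149366416158199 F [ 2.462   3.364  -0.3069] M [ 0.3076 -0.2286  0.0256] e6 -0.8111228048801422 13.611834964376596
```

{"fn": "carry_out", "kwargs": {
  "motion": [0,0,-0.01,0,0,-3,0,0,0,-0.03,0,0,-6,0,0,0,-0.04,0,0,-9,0,0,0,-0.05,0,0,-12,0]
}}

```text
t: 12.58
position: [0.5092, -0.0205, 0.093]
tcp_rot: [0.511, 0.494, 0.504, -0.49]
ft_force: [2.2, 2.6, -0.8]
gripper_width: 0.152
```

```bash
python3 st.py
```

```text
12.5833 [ 0.5092 -0.0205  0.093 ] yaw 1.8031070867445536 j6 -0.30483856731416487 F [ 2.1529  2.6445 -0.8176] M [ 0.3132 -0.2579  0.0065] e6 -0.811790507286787 13.417267552228969
```

{"fn": "carry_out", "kwargs": {
  "motion": [0,0,-0.01,0,0,-3,0,0,0,-0.03,0,0,-6,0,0,0,-0.04,0,0,-9,0,0,0,-0.05,0,0,-12,0]
}}

```text
t: 12.92
position: [0.5095, -0.0205, 0.0925]
tcp_rot: [0.458, 0.544, 0.45, -0.54]
ft_force: [2.2, 2.0, -0.5]
gripper_width: 0.157
```

```bash
python3 st.py
```

```text
12.9167 [ 0.5095 -0.0205  0.0925] yaw -10.09880237463675 j6 -0.09459455943178892 F [ 2.1877  2.0449 -0.5137] M [ 0.2743 -0.2072  0.036 ] e6 -0.8125193417072296 13.851110398372718
```

{"fn": "carry_out", "kwargs": {
  "motion": [0,0,-0.01,0,0,-3,0,0,0,-0.03,0,0,-6,0,0,0,-0.04,0,0,-9,0,0,0,-0.05,0,0,-12,0]
}}

```text
t: 13.25
position: [0.5097, -0.0206, 0.092]
tcp_rot: [0.399, 0.588, 0.391, -0.585]
ft_force: [3.6, 0.9, 0.4]
gripper_width: 0.159
```

```bash
python3 st.py
```

```text
13.25 [ 0.5097 -0.0206  0.092 ] yaw -22.000512272685523 j6 0.11565358613569778 F [3.5818 0.9006 0.3663] M [ 0.1932 -0.1874 -0.    ] e6 -0.8126853033900261 14.022236123437564
```

{"fn": "carry_out", "kwargs": {
  "motion": [0,0,-0.01,0,0,-3,0,0,0,-0.03,0,0,-6,0,0,0,-0.04,0,0,-9,0,0,0,-0.05,0,0,-12,0]
}}

```text
t: 13.58
position: [0.5099, -0.0207, 0.0915]
tcp_rot: [0.337, 0.625, 0.328, -0.623]
ft_force: [2.1, 0.6, 0.1]
gripper_width: 0.158
```

```bash
python3 st.py
```

```text
13.5833 [ 0.5099 -0.0207  0.0915] yaw -33.902036363405934 j6 0.32578625986464554 F [2.083  0.5994 0.082 ] M [ 0.1769 -0.1357  0.0056] e6 -0.8127516880631447 13.886348541296378
```

{"fn": "carry_out", "kwargs": {
  "motion": [0,0,-0.01,0,0,-3,0,0,0,-0.03,0,0,-6,0,0,0,-0.04,0,0,-9,0,0,0,-0.05,0,0,-12,0]
}}

```text
t: 13.92
position: [0.51, -0.0208, 0.091]
tcp_rot: [0.27, 0.656, 0.262, -0.654]
ft_force: [2.6, -0.3, 0.5]
gripper_width: 0.158
```

```bash
python3 st.py
```

```text
13.9167 [ 0.51   -0.0208  0.091 ] yaw -45.80199298088931 j6 0.535620722958705 F [ 2.5865 -0.2533  0.4591] M [ 0.1757 -0.1345  0.0397] e6 -0.7872816547751427 13.936386135652825
```

{"fn": "carry_out", "kwargs": {
  "motion": [0,0,-0.01,0,0,-3,0,0,0,-0.03,0,0,-6,0,0,0,-0.04,0,0,-9,0,0,0,-0.05,0,0,-12,0]
}}

```text
t: 14.25
position: [0.5101, -0.021, 0.0906]
tcp_rot: [0.201, 0.68, 0.192, -0.679]
ft_force: [1.2, 0.5, 2.2]
gripper_width: 0.153
```

```bash
python3 st.py
```

```text
14.25 [ 0.5101 -0.021   0.0906] yaw -57.69423424513293 j6 0.7450311285184068 F [1.2125 0.4594 2.2243] M [0.1855 0.0275 0.0806] e6 -0.7243143953382969 13.430311241793191
```

The resistance has risen by about 0.09 N m over two steps (roughly 8–9 N), and the z torque is 0.08. That is a light, definite touch, so I release and retreat.

{"fn": "carry_out", "kwargs": {
  "motion": [0,0,0,0,0,0,1.6,0,0,0,0,0,0,2,0,0,0,0,0,0,4,0,0,0,0,0,0,5,0,0,0,0,0,0,5,0,0,0,0,0,0,5,0,0,0,0,0,0,5,0,0,4,0,0,0,5,0,0,8,0,0,0,5,0,0,12,0,0,0,5,0,0,14,0,0,0,5,0,0,14,0,0,0,5]
}}

```text
t: 15.25
position: [0.5116, -0.0213, 0.2352]
tcp_rot: [0.203, 0.682, 0.191, -0.676]
ft_force: [0.7, 0.4, -0.5]
gripper_width: 0.562
```

{"fn": "carry_out", "kwargs": {
  "motion": [-10,14,0,0,0,0,5,-10,14,0,0,0,0,5,-10,14,0,0,0,0,5,-10,14,0,0,0,0,5,-10,14,0,0,0,0,5,-10,14,0,0,0,0,5,-10,14,0,0,0,0,5]
}}

```text
t: 15.83
position: [0.4119, 0.1184, 0.2348]
tcp_rot: [0.203, 0.682, 0.191, -0.676]
ft_force: [0.3, 0.1, 0.3]
gripper_width: 0.565
```

```bash
python3 st.py
python3 - <<'E'
from h import *
s=cam("scene");t=cam("top")
a=cv2.resize(t["color"][170:250,325:405],(400,400),interpolation=cv2.INTER_CUBIC)
b=cv2.resize(s["color"][162:242,247:327],(400,400),interpolation=cv2.INTER_CUBIC)
cv2.imwrite("pics/b3.png",np.hstack([a,b])[:,:,::-1])
E
```

```text
15.8333 [0.4119 0.1184 0.2348] yaw -57.62064116399009 j6 1.0203118092675194 F [0.3041 0.1057 0.3164] M [-0.0961  0.1129 -0.0268] e6 0.04988145316019654 49.731384006732455
```

View pics/b3.png

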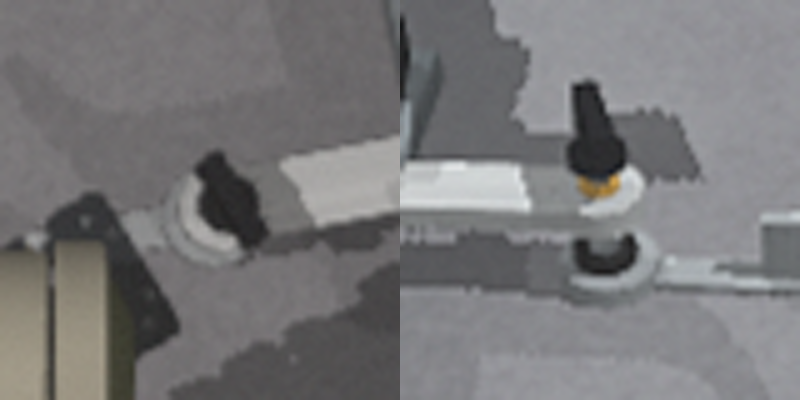

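The foot (centre column 605) sits on the disc, which spans about 553–657, with no gap showing. The knob has turned as commanded and the gripper is clear.

```bash
python3 -c "
from bench import r
print(r.hand_in())"
```

```text
the job is handed in; nothing more can be done
None
```

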